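Close up the sample racks in the analyser's loading deck

ROBOT

A 6-joint arm with a two-finger parallel gripper is mounted at the origin on the work surface. World frame = base frame: x ahead of the robot, y to its left, z up, the work surface at z = 0. Lengths are in mm, angles in rad, forces in N, time in s.
With the tool pointing down it reaches from about 350 to 975 mm from the base axis. Payload 7.1 kg.
Tool frame: the origin (TCP) lies at the very end of the fingers, on their centre line; the grasp point (between the pads) lies 19 mm behind it; x points along the fingers, z is the direction in which the jaws open and shut, and the axes are right-handed (so a half turn about x gives the same grasp; the last joint's range is limited). The gripper opens to 88 mm and grips with 3 to 60 N. Pads are 20 mm wide; open, the fingers measure 115 mm over their backs; the gripper's body (75 mm by 178 mm) begins 61 mm behind the grasp point.
Start: joints at [1.16, 0.423, 1.63, -0, 1.089, -0.019], TCP at [238.626, 577.635, 222.675] pointing down, gripper open.
Joint ranges: [-3, 3], [-0.9, 2.11], [0.09, 2.58], [-1.31, 4.45], [0.11, 2.69], [-2.54, 2.54]. Speed limits (rad/s): [2.39, 2.39, 3.01, 3.14, 3.14, 3.14].

INTERFACE

Orientations are given as a rotation vector (axis times angle).
In Python, from workcell import * gives the robot as it stands.
- The arm moves only by the shell command python3 -m crank 'ROWS'. ROWS is JSON, a list of rows, each a list of 3 entries, a list of its own where there are three numbers: the shift along the tool's x, y, z in cm, then the turn, a rotation vector about the tool's x, y, z in degrees, then the finger opening in cm, from 0 to 8.78. In form: [[[dx, dy, dz], [rx, ry, rz], claw], ...]. A call has 1 to 5 rows; each row shifts and turns the commanded pose from where the row before left it, along the tool's axes as they then stand; what a row does not reach is not made up. A row lasts 1/8 s, in which the tool goes at most 62.5 mm and 10.7 degrees, less where a joint would pass 70% of its speed; a pose out of reach is approached as far as the arm can. A call with a gripper value outside its range is refused whole. The fingers move at their own pace and stop on an object; the grip force is fixed at half the most. Time passes only in rows, so rows that do not move let the fingers close. It gives the time, the measured TCP pose, the force and the opening at its end, in the units of the state.
- get_obs(): the state, without advancing time (a new reading comes with each control period).
- get_image(name): name is "scene" or "top"; returns a dict with "pixels" (480x640x3 uint8, red, green, blue), "mtx" (3x3 intrinsics, pixels), "view" (4x4, takes a point from world to camera coordinates). Camera axes: x right, y down, z forward; pixel columns grow to the right and rows downward; lengths in mm; the calibration is good to about 2 mm. A picture is of the moment at which its call begins. There is no depth.
- close_job(): hands the job in, once; it reports no verdict.
The state is a dict: "t": time; "qpos": joint angles; "qvel": joint speeds; "joint_torque": joint torques, N m; "ee_pos": TCP position; "orientation": TCP orientation; "ft_force": force on the tool from outside, world axes, zero at the start; "moment": the same for the moment, N m; "width": finger opening in mm.
Only numpy, scipy, OpenCV 4.12 (cv2) and the standard library are available. Lean on these libraries where they do the work, as an engineer would, in place of code of your own. Each camera call takes 0.05 s, during which the arm holds its last target.

TASK

The two racks of sample tubes on the blood analyser's loading deck have been left standing apart and askew. With your fingertips, push them across the deck until they are closed up in its corner: one rack flat against the rear fence, the other flat against the first, and the left ends of both against the end guide. Slide them only, do not pick a rack up or tip it, and leave everything else where it is.

Things in the scene. Friction and masses are not known exactly. Their poses are not given: they have to be found in the camera images.
- sampler: White blood analyser (340 x 280 x 300 mm) with a flat grey loading deck on its right; fixed, turned a few degrees either way. Origin: on the counter (z = 0), below the deck's inner rear left corner. x points to the deck's rear, y left to the analyser, z up. Deck top: z = 20 mm, x -245 to 0, y -290 to 0 mm, open in front (-x) and at the right (-y). The tall casing starts at y = +95 mm, x from -170 to 170.
- fence (a point): Middle of the rear fence's face, at deck level: a straight steel strip along the rear of the whole deck, its face the sampler's plane x = 0, 30 mm high above the deck, with a white housing no higher behind it. Site axes as the sampler's; it lies at (0, -140, 20) mm in the sampler's frame. A dark rubber belt marks the 34 mm of deck before it.
- guide (a point): Point on the face of the end guide, at deck level: a straight steel strip along the deck's left side, its face the sampler's plane y = 0, 26 mm high above the deck, continued to the rear fence by the closed feed gate (30 mm high, rearmost 34 mm). Site axes as the sampler's; it lies at (-100, 0, 20) mm in the sampler's frame.
- rack_a: White sample rack with six small green-capped tubes fixed in it, on the deck, in front of or behind rack_b, within about 10 degrees of parallel to the fence. Block 32 (x) x 132 (y) x 30 mm high with flat sides, caps up to 48 mm. 0.11 to 0.22 kg, friction 0.5 to 0.7. Origin: centre of underside. Closed up it lies in the sampler's frame at x = -16 mm (rear) or -48 mm (second), y = -66 mm, axes parallel.
- rack_b: The same kind of rack with four tubes and two empty places; same sizes, mass, origin and axes as rack_a, standing on the deck in front of or behind rack_a. Whichever is nearer the fence may stay the rear one.
- vial_left: Amber glass control vial with a metal cap, 22 mm diameter, 39 mm high, standing at the left of the deck's front edge, in front of the racks. Origin: centre of its underside. To be left alone.
- vial_right: The same kind of vial, standing near the right edge of the deck, towards the front. Origin: centre of its underside. To be left alone.
- empty_rack: An empty white rack of the same size, standing on the counter to the right of the deck. Origin: centre of its underside. To be left alone.
- bottle: White plastic bottle, 64 mm diameter, 140 mm high, on the counter to the right. Origin: centre of its underside. To be left alone.
- pipette: White hand pipette about 280 mm long, 26 mm thick, lying on the counter to the right, its tip along its x axis. Origin: on its underside, near the middle. To be left alone.

How it is judged (in metres and radians):
At the end, for the whole second after the job is handed in: Both racks stand upright on the deck and at rest, parallel to the rear fence within about 3 degrees: one with its long side within 4 mm of the rear fence, the other closed up behind it (within 5 mm of touching in all), the left ends of both within 4 mm of the end guide (((x of rack_a in the frame of sampler between -0.0205 and -0.012 m and x of rack_b in the frame of sampler between -0.0535 and -0.044 m) or (x of rack_b in the frame of sampler between -0.0205 and -0.012 m and x of rack_a in the frame of sampler between -0.0535 and -0.044 m)) and y of rack_a in the frame of sampler between -0.0705 and -0.062 m and z of rack_a in the frame of sampler between 0.017 and 0.024 m and angle between the y axis of each of rack_a, rack_b and the y axis of sampler, either way round below 0.05 rad and angle between each of rack_a, rack_b's own z axis and vertical below 0.06 rad and linear speed of each of rack_a, rack_b below 0.01 m/s and y of rack_b in the frame of sampler between -0.0705 and -0.062 m and z of rack_b in the frame of sampler between 0.017 and 0.024 m).
It fails at once if a rack is lifted off the deck (its underside more than 10 mm above it) (z of any of rack_a, rack_b in the frame of sampler above 0.03 m).
It fails at once if a rack is tipped by more than about 17 degrees (angle between any of rack_a, rack_b's own z axis and vertical above 0.3 rad).
It fails at once if a control vial on the deck is shifted by more than 15 mm or knocked over (distance of any of vial_left, vial_right from where it was at the start of the episode above 0.015 m or angle between any of vial_left, vial_right's own z axis and vertical above 0.5 rad).
It fails at once if the empty rack, bottle or pipette on the counter is shifted by more than 15 mm or knocked over (distance of any of empty_rack, bottle, pipette from where it was at the start of the episode above 0.015 m or angle between any of empty_rack, bottle's own z axis and vertical above 0.5 rad).
It also fails if it takes over 64 s, if anything falls off the work surface, if the arm or the gripper's body presses on something with over 40 N, if the wrist force passes 120 N, or if a joint passes its speed limit or range.

## Working session

There is one attempt and no reset: what is moved stays moved. The work goes in short steps, Python scripts to look and compute and a shell command to move; the robot and the scene stay as the last step left them, time stands still between calls to the robot, and variables do not carry over. Pictures are saved under pics/ and viewed, and the job is handed in when it is done.

```bash
ls; mkdir -p pics
python3 - <<'E'
from workcell import *
import cv2
o=get_obs()
for k,v in o.items(): print(k,v)
for n in("scene","top"):
    d=get_image(n); cv2.imwrite(f"pics/{n}0.png",d["pixels"][:,:,::-1]); print(d["mtx"],d["view"])
E
```

```text
pics
t 0.0
qpos [ 1.16000427e+00  4.23847830e-01  1.63066049e+00  1.73368013e-05
  1.08859417e+00 -1.89789441e-02]
qvel [ 3.94482450e-04 -8.69997283e-04 -8.92070167e-04  2.79740527e-05
  5.75831142e-04  5.30102229e-04]
joint_torque [-2.70012686e-03 -5.44629800e+01 -2.73669416e+01  6.42880448e-02
  2.27204076e-02 -1.70353819e-04]
ee_pos [238.40924728 577.1573992  221.90892351]
orientation [-0.91674945  1.37077481  0.91542709]
ft_force [0.79484021 0.69040669 0.10889922]
moment [-0.00427692 -0.03565158  0.01007358]
width 88.14168997153315
[[438.907446     0.         317.7035006 ]
 [  0.         438.907446   241.47126441]
 [  0.           0.           1.        ]] [[-4.26559018e-01 -9.04408012e-01 -9.67223554e-03  8.51683962e+01]
 [-5.86175937e-01  2.84579078e-01 -7.58559503e-01  3.85913607e+02]
 [ 6.88799808e-01 -3.17900765e-01 -6.51531986e-01  3.69848576e+02]
 [ 0.00000000e+00  0.00000000e+00  0.00000000e+00  1.00000000e+00]]
[[499.5811436    0.         323.462474  ]
 [  0.         499.5811436  236.77149889]
 [  0.           0.           1.        ]] [[-1.43427834e-02 -9.99513662e-01 -2.76897717e-02 -1.16841682e+02]
 [-9.84685045e-01  1.89312945e-02 -1.73311765e-01  5.12209597e+02]
 [ 1.73751680e-01  2.47799310e-02 -9.84477683e-01  9.81620144e+02]
 [ 0.00000000e+00  0.00000000e+00  0.00000000e+00  1.00000000e+00]]
```

View pics/scene0.png

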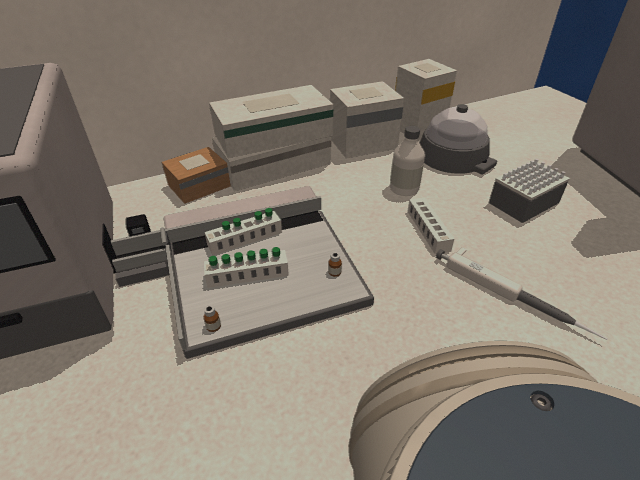

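View pics/top0.png

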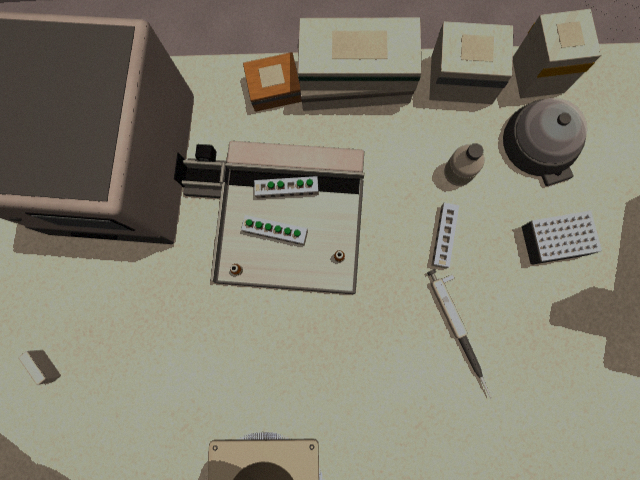

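The scene view shows rack_a (six green caps) at about (246,265) and rack_b (four caps) behind it at about (243,230). In the top view they are at (275,232) and (286,187), and the vials are at (235,270) and (339,256). I'll zoom in next.

```bash
cat > h.py <<'E'
import numpy as np, cv2
from workcell import *
def ray(d,u,v,z):
    K=d["mtx"];V=d["view"];R=V[:3,:3];t=V[:3,3]
    c=-R.T@t; r=R.T@np.linalg.inv(K)@np.array([u,v,1.]); return c+r*(z-c[2])/r[2]
def proj(d,p):
    q=d["view"][:3,:3]@np.array(p,float)+d["view"][:3,3]; q=d["mtx"]@q; return q[:2]/q[2]
def zoom(d,x,y,w,h,s,f):
    im=d["pixels"][y:y+h,x:x+w,::-1]; cv2.imwrite(f,cv2.resize(im,None,fx=s,fy=s,interpolation=cv2.INTER_CUBIC))
E
python3 - <<'E'
from h import *
d=get_image("top"); zoom(d,205,135,170,165,4.6,"pics/tz.png" )if 0 else zoom(d,210,138,160,120,5,"pics/tz.png")
s=get_image("scene"); zoom(s,155,180,230,175,3.4,"pics/sz.png")
print(proj(d,[0,0,0]),proj(d,[238,577,222]),proj(s,[238,577,222]))
E
```

```text
[263.99761764 497.45304428] [-105.58245014  389.50621294] [-835.16212795  758.23637802]
```

View pics/tz.png

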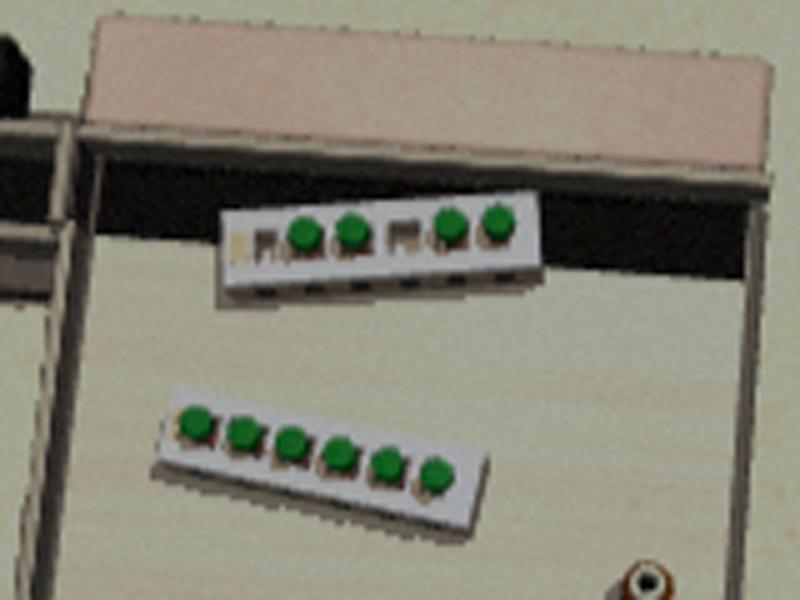

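View pics/sz.png

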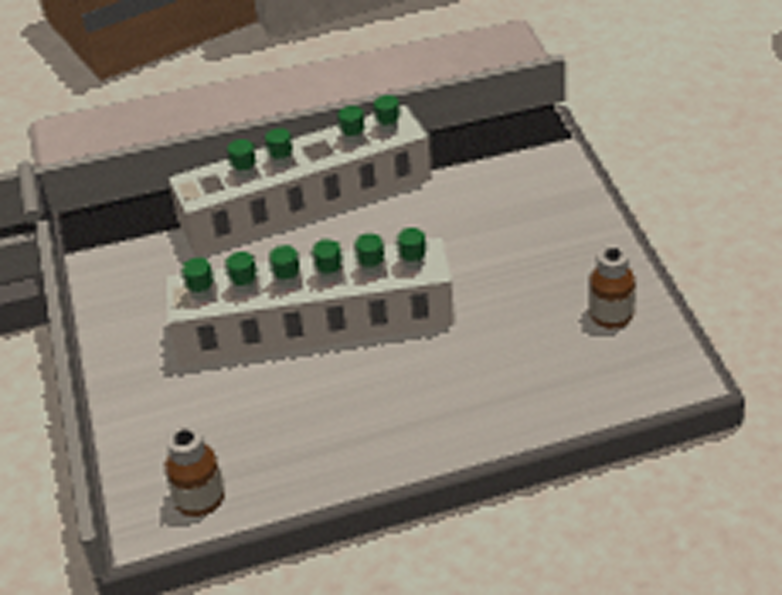

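```bash
cat > m0.py <<'E'
from h import *
d=get_image("top"); s=get_image("scene")
T=lambda a,b,z:ray(d,210+a/5-.4,138+b/5-.4,z)[:2].round(1)
S=lambda a,b,z:ray(s,155+a/3.4-.35,180+b/3.4-.35,z)[:2].round(1)
print("belt front T",T(100,235,20),T(743,280,20)," S",S(68,250,20),S(578,140,20))
print("fence bottom T",T(105,157,20),T(750,203,20)," S",S(62,212,20),S(560,105,20))
print("guide bottom T",T(97,235,20),T(62,600,20)," S",S(68,250,20),S(112,565,20))
print("guide S top gate",S(38,225,46))
print("deck right T",T(743,280,20),T(730,600,20),"S",S(578,140,20),S(738,395,20))
print("deck front S",S(112,568,20),S(738,398,20))
P=[(222,210),(538,190),(542,268),(224,288)]
print("B top",[T(*p,50) for p in P]); 
print("A top",[T(*p,50) for p in [(178,388),(487,455),(472,528),(163,462)]])
PB=[(172,177),(408,108),(430,145),(183,212)]
print("B S",[S(*p,50) for p in PB]); 
print("A S",[S(*p,50) for p in [(167,285),(445,240),(452,285),(167,326)]])
print("vials T",T(645,585,59),S(612,253,59),S(185,437,59), ray(d,235.5,267,59)[:2])
E
python3 m0.py
```

```text
belt front T [632.   75.3] [ 606. -200.]  S [632.8  72.8] [ 600.5 -203.9]
fence bottom T [666.8  73.8] [ 639.9 -203.9]  S [664.6  69.6] [ 634.5 -208.9]
guide bottom T [632.   76.6] [474.   88.4]  S [632.8  72.8] [427.3  95.9]
guide S top gate [626.6  83.2]
deck right T [ 606. -200.] [ 469. -191.] S [ 600.5 -203.9] [ 396.3 -186.7]
deck front S [425.8  96.2] [ 394.7 -185.7]
B top [array([632.9,  17.7]), array([ 638.6, -114.4]), array([ 605. , -115.6]), array([599.3,  16.5])]
A top [array([557.2,  35.2]), array([526.6, -92.2]), array([496.4, -85.8]), array([526.3,  40.9])]
B S [array([629.5,  13.9]), array([ 631.7, -116.5]), array([ 596.2, -115.2]), array([599.8,  15.8])]
A S [array([550.9,  36.2]), array([523.2, -94.1]), array([492.2, -85.1]), array([523.9,  43. ])]
vials T [ 470.5 -155.6] [ 470.5 -158.5] [446.5  53.2] [449.16082512  51.68339952]
```

```bash
cat >> h.py <<'E'
from scipy.spatial.transform import Rotation as Ro
import sys
O=np.array([665.,72.,0]); YAW=-0.100
Rs=Ro.from_rotvec([0,0,YAW]).as_matrix()
def plan(xs,ys,z,ang):
    """target TCP in sampler frame xs,ys, world z; jaw axis angle (deg) from sampler y, ccw"""
    o=get_obs(); R=Ro.from_rotvec(o["orientation"]).as_matrix(); p=o["ee_pos"]
    tp=O+Rs@np.array([xs,ys,0]); tp[2]=z
    a=np.radians(ang); 
    best=None
    for sg in(1,-1):
        zt=sg*Rs@np.array([-np.sin(a),np.cos(a),0]); xt=np.array([0,0,-1.]); yt=np.cross(zt,xt)
        Rt=np.c_[xt,yt,zt]; rv=np.degrees(Ro.from_matrix(R.T@Rt).as_rotvec())
        print("opt",sg,"rot(tool,deg)",rv.round(2),"q6",o["qpos"][5].round(3))
        if best is None or np.linalg.norm(rv)<np.linalg.norm(best[1]): best=(Rt,rv)
    print("shift in current tool axes cm",(R.T@(tp-p)/10).round(2)," in target axes cm",(best[0].T@(tp-p)/10).round(2))
    rep()
def rep():
    o=get_obs(); ps=Rs.T@(o["ee_pos"]-O)
    R=Ro.from_rotvec(o["orientation"]).as_matrix(); 
    print("t",round(o["t"],2),"sampler xyz",ps.round(1),"world",o["ee_pos"].round(1),"F_s",(Rs.T@o["ft_force"]).round(1),"w",round(o["width"],1),"jaw axis s",(Rs.T@R[:,2]).round(3),"toolx",R[:,0].round(3),"q",o["qpos"].round(2))
E
python3 -c "
from h import *
plan(-83,-115,180,0)"
```

```text
opt 1 rot(tool,deg) [-1.672e+01 -3.000e-02 -1.000e-02] q6 -0.019
opt -1 rot(tool,deg) [ 1.6328e+02 -1.0000e-02  5.0000e-02] q6 -0.019
shift in current tool axes cm [  4.26 -54.07 -43.83]  in target axes cm [  4.24 -39.18 -57.54]
t 0.3 sampler xyz [-474.8  460.4  222.4] world [238.6 577.5 222.4] F_s [ 0.   1.  -0.5] w 87.8 jaw axis s [ 0.288  0.958 -0.001] toolx [-0.    -0.001 -1.   ] q [ 1.16  0.42  1.63 -0.    1.09 -0.02]
```

```bash
python3 -m crank '[[[0,0,-5],[-8.36,0,0],8.78],[[0,0,-5],[-8.36,0,0],8.78],[[0,-2,-5.5],[0,0,0],8.78],[[0,-2,-5.5],[0,0,0],8.78],[[0,-2,-5.5],[0,0,0],8.78]]'; python3 -m crank '[[[0,-2,-5.5],[0,0,0],8.78],[[0,-2,-5.5],[0,0,0],8.78],[[0,-2,-5.5],[0,0,0],8.78],[[0,-2,-5.5],[0,0,0],8.78],[[0,0,0],[0,0,0],8.78]]'; python3 -c "
from h import *
plan(-83,-115,130,0)"
```

```text
t: 0.92
ee_pos: [250.7, 311.2, 222.8]
orientation: [-1.136, 1.254, 1.136]
ft_force: [0.6, 0.2, 0.3]
width: 87.4
t: 1.55
ee_pos: [309.0, 82.5, 222.9]
orientation: [-1.129, 1.258, 1.128]
ft_force: [0.4, 1.3, 0.2]
width: 87.7
opt 1 rot(tool,deg) [-0.51 -0.01  0.05] q6 -1.238
opt -1 rot(tool,deg) [1.7949e+02 8.0000e-02 1.0000e-02] q6 -1.238
shift in current tool axes cm [  9.32 -27.3   -8.75]  in target axes cm [  9.29 -27.23  -8.99]
t 1.55 sampler xyz [-355.3  -25.1  222.9] world [309.   82.5 222.9] F_s [0.3 1.3 0.2] w 87.7 jaw axis s [ 0.009  1.    -0.   ] toolx [ 0.001 -0.    -1.   ] q [ 0.22 -0.06  2.24 -0.    0.96 -1.24]
```

```bash
python3 -m crank '[[[0,-5.5,-2],[-0.5,0,0],8.78],[[1.3,-5.5,-2],[0,0,0],8.78],[[2,-5.5,-2],[0,0,0],8.78],[[3,-5.5,-2],[0,0,0],8.78],[[3,-5.2,-2],[0,0,0],8.78]]'; python3 -m crank '[[[0,0,0],[0,0,0],8.78]]'; python3 -c "
from h import *
plan(-83,-125,30,0)
for n in ('top','scene'):
  d=get_image(n); cv2.imwrite(f'pics/{n}1.png',d['pixels'][:,:,::-1])
"
```

```text
t: 2.17
ee_pos: [568.7, -36.4, 130.5]
orientation: [-1.143, 1.25, 1.143]
ft_force: [0.7, 0.3, 1.8]
width: 87.7
t: 2.3
ee_pos: [567.9, -36.9, 127.9]
orientation: [-1.14, 1.254, 1.145]
ft_force: [-0.9, -0.2, 0.4]
width: 87.8
opt 1 rot(tool,deg) [ 0.49  0.   -0.22] q6 -1.565
opt -1 rot(tool,deg) [-1.7951e+02  3.5000e-01  1.0000e-02] q6 -1.565
shift in current tool axes cm [ 9.79 -0.3  -0.7 ]  in target axes cm [ 9.79 -0.27 -0.69]
t 2.3 sampler xyz [ -85.7 -118.1  127.9] world [567.9 -36.9 127.9] F_s [-0.9 -0.2  0.4] w 87.8 jaw axis s [-0.009  1.     0.   ] toolx [-0.004  0.    -1.   ] q [-0.09  0.47  1.82  0.    0.86 -1.57]
```

View pics/scene1.png

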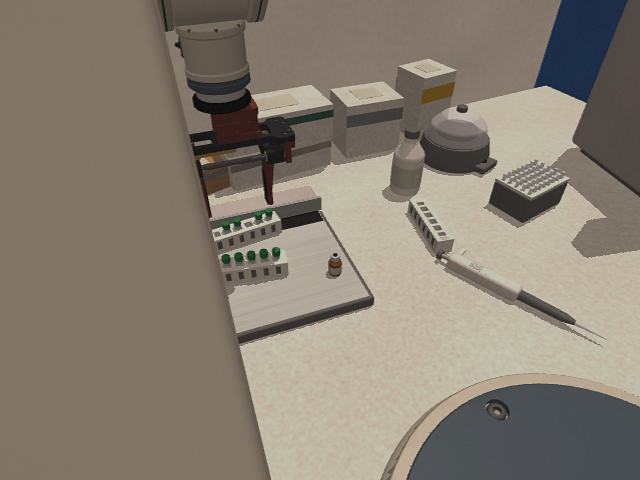

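View pics/top1.png

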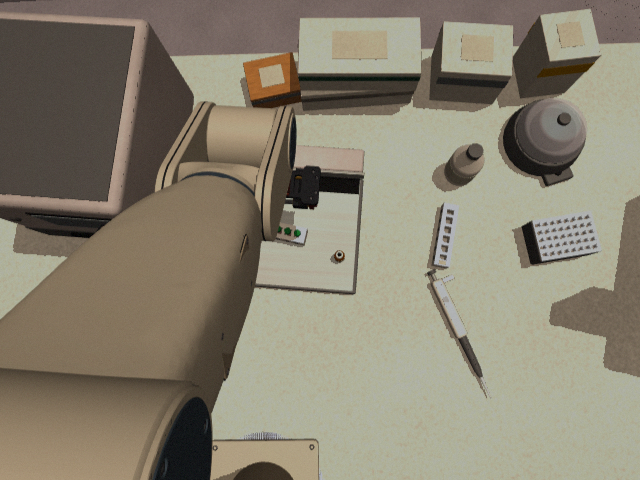

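The top view shows the arm over the deck with the gripper above the gap at (300,190), and the scene view shows both fingers above the gap between the racks. The wrist is spherical, so it stays clear of the casing. I'll lower the fingers into the gap.

```bash
python3 -m crank '[[[3,0,-0.7],[0.5,0,0],8.78],[[3,0,0],[0,0,0],8.78],[[2,0,0],[0,0,0],8.78],[[1.7,0,0],[0,0,0],8.78],[[0,0,0],[0,0,0],8.78]]'; python3 -c "
from h import *
plan(-83,-125,30,0)
d=get_image('scene'); zoom(d,155,150,230,175,3.4,'pics/s2.png')
"
```

```text
t: 3.02
ee_pos: [565.0, -43.5, 34.5]
orientation: [-1.135, 1.255, 1.137]
ft_force: [-0.5, -0.3, -0.1]
width: 87.7
opt 1 rot(tool,deg) [ 0.06  0.   -0.06] q6 -1.57
opt -1 rot(tool,deg) [-1.7994e+02  9.0000e-02  0.0000e+00] q6 -1.57
shift in current tool axes cm [ 0.45 -0.49 -0.01]  in target axes cm [ 0.45 -0.49 -0.01]
t 3.02 sampler xyz [ -87.9 -124.9   34.5] world [565.  -43.5  34.5] F_s [-0.4 -0.3 -0.1] w 87.7 jaw axis s [-0.001  1.     0.   ] toolx [-0.001  0.    -1.   ] q [-0.1   0.62  1.85  0.    0.67 -1.57]
```

View pics/s2.png

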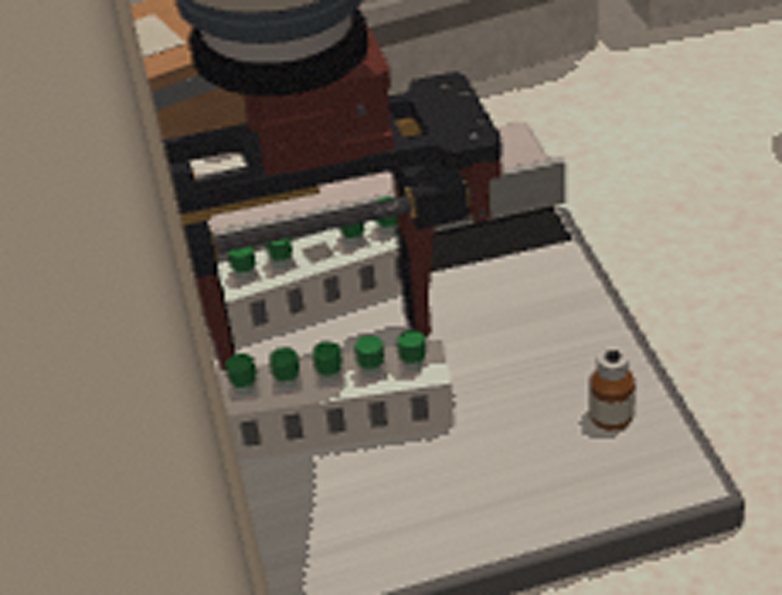

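```bash
python3 -m crank '[[[0.3,-0.7,0],[0,0,0],8.78],[[0.2,-0.7,0],[0,0,0],8.78],[[0,-0.7,0],[0,0,0],8.78],[[0,-0.7,0],[0,0,0],8.78],[[0,-0.4,0],[0,0,0],8.78]]';  python3 -c "
from h import *
rep()"
python3 -m crank '[[[0,-0.3,0],[0,0,0],8.78],[[0,-0.3,0],[0,0,0],8.78],[[0,-0.2,0],[0,0,0],8.78],[[0,0,0],[0,0,0],8.78]]';  python3 -c "
from h import *
rep()"
```

```text
t: 3.7
ee_pos: [598.2, -47.6, 29.6]
orientation: [-1.135, 1.255, 1.135]
ft_force: [-2.5, -0.0, 1.2]
width: 87.2
t 3.7 sampler xyz [ -54.5 -125.7   29.6] world [598.2 -47.6  29.6] F_s [-2.5 -0.2  1.2] w 87.2 jaw axis s [ 0.  1. -0.] toolx [-0.  0. -1.] q [-0.1   0.66  1.78 -0.    0.71 -1.57]
t: 4.2
ee_pos: [606.1, -48.4, 29.6]
orientation: [-1.136, 1.254, 1.135]
ft_force: [0.0, 0.2, -1.4]
width: 88.2
t 4.2 sampler xyz [ -46.6 -125.7   29.6] world [606.1 -48.4  29.6] F_s [ 0.   0.2 -1.4] w 88.2 jaw axis s [-0.  1. -0.] toolx [ 0.001 -0.    -1.   ] q [-0.1   0.66  1.76 -0.    0.72 -1.57]
```

Now I'll ease forward until the fence pushes back.

```bash
for i in 1 2 3; do python3 -m crank '[[[0,-0.15,0],[0,0,0],8.78],[[0,0,0],[0,0,0],8.78]]';  python3 -c "
from h import *
rep()" | cut -c1-150; done
```

```text
t: 4.45
ee_pos: [607.2, -48.5, 29.5]
orientation: [-1.135, 1.255, 1.135]
ft_force: [-0.7, -0.9, 0.1]
width: 87.3
t 4.45 sampler xyz [ -45.4 -125.7   29.5] world [607.2 -48.5  29.5] F_s [-0.6 -1.   0.1] w 87.3 jaw axis s [-0.  1. -0.] toolx [ 0. -0. -1.] q [-0.1  
t: 4.7
ee_pos: [608.9, -48.7, 29.6]
orientation: [-1.135, 1.255, 1.135]
ft_force: [-0.6, 0.2, -0.3]
width: 87.7
t 4.7 sampler xyz [ -43.8 -125.7   29.6] world [608.9 -48.7  29.6] F_s [-0.7  0.2 -0.3] w 87.7 jaw axis s [-0.  1. -0.] toolx [ 0. -0. -1.] q [-0.1   
t: 4.95
ee_pos: [609.5, -48.8, 29.5]
orientation: [-1.135, 1.256, 1.137]
ft_force: [-4.3, -0.2, 3.5]
width: 88.0
t 4.95 sampler xyz [ -43.2 -125.7   29.5] world [609.5 -48.8  29.5] F_s [-4.3 -0.6  3.5] w 88.0 jaw axis s [-0.  1. -0.] toolx [-0.002  0.    -1.   ]
```

```bash
for i in 1 2 ; do python3 -m crank '[[[0,-0.15,0],[0,0,0],8.78],[[0,0,0],[0,0,0],8.78]]' >/dev/null;  python3 -c "
from h import *
rep();print(get_obs()['moment'])"  ; done
```

```text
t 5.2 sampler xyz [ -43.1 -125.8   29.4] world [609.6 -48.8  29.4] F_s [-8.8  0.3  7.2] w 87.8 jaw axis s [-0.001  1.    -0.   ] toolx [-0.004  0.    -1.   ] q [-0.1   0.67  1.75 -0.    0.73 -1.57]
[0.3619123  1.32175283 0.3605702 ]
t 5.45 sampler xyz [ -43.1 -125.8   29.3] world [609.6 -48.8  29.3] F_s [-13.4  -1.3  11.3] w 87.9 jaw axis s [-0.001  1.    -0.   ] toolx [-0.007  0.    -1.   ] q [-0.1   0.67  1.75 -0.    0.73 -1.57]
[0.50747173 2.05581024 0.44844986]
```

```bash
python3 -m crank '[[[0,0.6,0],[0,0,0],8.78],[[0,1,0],[0,0,0],8.78],[[-3,0,0],[0,0,0],8.78],[[-3,0,0],[0,0,0],8.78],[[0,5,0.8],[0,0,0],8.78]]' >/dev/null; python3 -m crank '[[[0,4.2,0.7],[0,0,0],8.78],[[0,4.2,0],[0,0,0],8.78],[[0,0,0],[0,0,0],8.78]]' ; python3 -c "
from h import *
plan(-190,-110,27,0)
d=get_image('scene'); zoom(d,155,150,230,175,3.4,'pics/s3.png')
"
```

```text
t: 6.45
ee_pos: [462.0, -18.8, 89.3]
orientation: [-1.134, 1.256, 1.137]
ft_force: [0.6, -0.0, 0.6]
width: 87.7
opt 1 rot(tool,deg) [ 0.02 -0.   -0.14] q6 -1.538
opt -1 rot(tool,deg) [-1.7998e+02  2.3000e-01 -1.0000e-02] q6 -1.538
shift in current tool axes cm [ 6.23 -0.31  0.06]  in target axes cm [ 6.23 -0.29  0.06]
t 6.45 sampler xyz [-192.9 -110.6   89.3] world [462.  -18.8  89.3] F_s [0.6 0.  0.6] w 87.7 jaw axis s [-0.  1. -0.] toolx [-0.003  0.    -1.   ] q [-0.07  0.41  2.07  0.    0.67 -1.54]
```

View pics/s3.png

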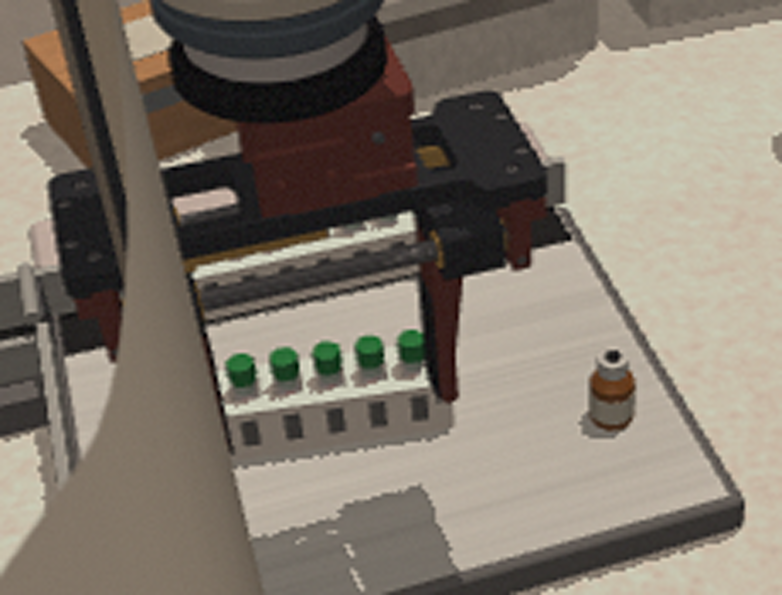

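```bash
python3 -m crank '[[[2,-1.3,-0.4],[0,0,0],8.78],[[2.5,0,0],[0,0,0],8.78],[[1.5,0,0],[0,0,0],8.78],[[0,0,0],[0,0,0],8.78]]' ; python3 -c "
from h import *
plan(-100,-114,29,0)
"
```

```text
t: 7.0
ee_pos: [477.9, -24.5, 28.6]
orientation: [-1.134, 1.256, 1.136]
ft_force: [-0.4, 1.4, 0.4]
width: 87.9
opt 1 rot(tool,deg) [-0.   -0.   -0.09] q6 -1.547
opt -1 rot(tool,deg) [ 1.8e+02 -1.3e-01  0.0e+00] q6 -1.547
shift in current tool axes cm [-0.05 -7.65  0.07]  in target axes cm [-0.04 -7.65  0.07]
t 7.0 sampler xyz [-176.5 -114.7   28.6] world [477.9 -24.5  28.6] F_s [-0.6  1.4  0.4] w 87.9 jaw axis s [ 0.  1. -0.] toolx [-0.001  0.    -1.   ] q [-0.08  0.55  2.05 -0.    0.55 -1.55]
```

```bash
python3 -m crank '[[[0,-0.7,0],[0,0,0],8.78],[[0,-0.7,0],[0,0,0],8.78],[[0,-0.7,0],[0,0,0],8.78],[[0,-0.7,0],[0,0,0],8.78],[[0,-0.7,0],[0,0,0],8.78]]' ; python3 -m crank '[[[0,-0.7,0],[0,0,0],8.78],[[0,-0.7,0],[0,0,0],8.78],[[0,-0.7,0],[0,0,0],8.78],[[0,-0.7,0],[0,0,0],8.78],[[0,-0.7,0],[0,0,0],8.78]]'; python3 -m crank '[[[0,-0.5,0],[0,0,0],8.78],[[0,-0.5,0],[0,0,0],8.78],[[0,-0.3,0],[0,0,0],8.78],[[0,0,0],[0,0,0],8.78]]';python3 -c "
from h import *
rep()
d=get_image('scene'); zoom(d,155,150,230,175,3.4,'pics/s4.png')
"
```

```text
t: 7.62
ee_pos: [512.9, -28.0, 29.6]
orientation: [-1.135, 1.255, 1.136]
ft_force: [-3.0, -0.7, 2.1]
width: 87.9
t: 8.25
ee_pos: [548.2, -31.5, 29.5]
orientation: [-1.135, 1.255, 1.135]
ft_force: [-1.7, 0.5, 0.9]
width: 87.6
t: 8.75
ee_pos: [561.1, -32.8, 29.6]
orientation: [-1.136, 1.254, 1.135]
ft_force: [-0.6, -0.5, -0.6]
width: 87.9
t 8.75 sampler xyz [ -93.  -114.7   29.6] world [561.1 -32.8  29.6] F_s [-0.6 -0.6 -0.6] w 87.9 jaw axis s [-0.  1.  0.] toolx [ 0.001 -0.    -1.   ] q [-0.08  0.62  1.87 -0.    0.66 -1.55]
```

View pics/s4.png

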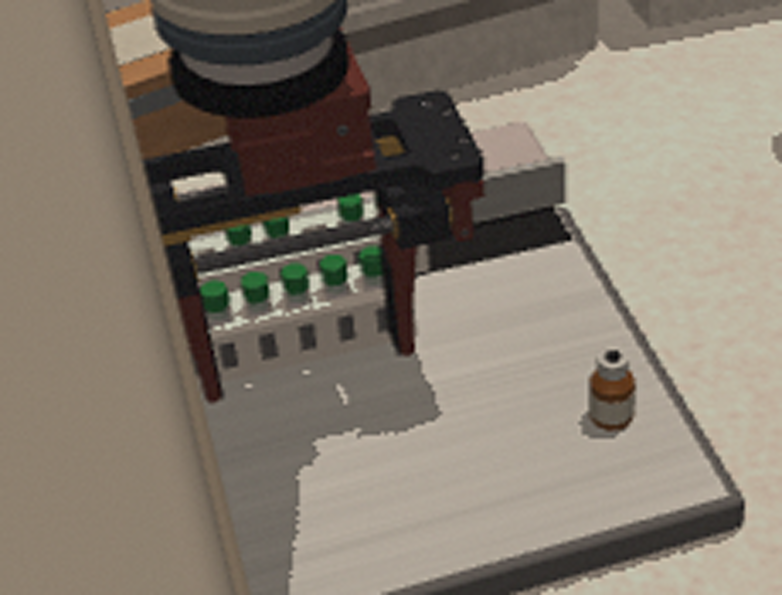

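The picture shows rack_a square between the fingers, from about (215,300) to (385,260), with a small gap left to rack_b. I'll close that gap.

```bash
python3 -m crank '[[[0,-0.5,0],[0,0,0],8.78],[[0,-0.5,0],[0,0,0],8.78],[[0,-0.4,0],[0,0,0],8.78],[[0,0,0],[0,0,0],8.78]]' ; for i in 1 2 3 4; do python3 -m crank '[[[0,-0.15,0],[0,0,0],8.78],[[0,0,0],[0,0,0],8.78]]' >/dev/null;  python3 -c "
from h import *
rep()" | cut -c1-110 ; done
```

```text
t: 9.3
ee_pos: [575.1, -34.3, 29.6]
orientation: [-1.136, 1.254, 1.135]
ft_force: [-0.4, 0.3, -0.2]
width: 87.7
t 9.55 sampler xyz [ -78.1 -114.7   29.5] world [575.9 -34.3  29.5] F_s [-1.1 -0.2  0.5] w 87.9 jaw axis s [-0
t 9.8 sampler xyz [ -76.4 -114.7   29.5] world [577.5 -34.5  29.5] F_s [-0.6 -1.1  0.1] w 87.9 jaw axis s [-0.
t 10.05 sampler xyz [ -75.2 -114.7   29.5] world [578.8 -34.6  29.5] F_s [-2.5 -0.4  1.2] w 87.8 jaw axis s [-
t 10.3 sampler xyz [ -75.1 -114.7   29.4] world [578.8 -34.7  29.4] F_s [-6.6 -0.3  5.4] w 88.1 jaw axis s [-0
```

```bash
python3 -m crank '[[[0,0.8,0],[0,0,0],8.78],[[-2,0.7,0],[0,0,0],8.78],[[-5,0,0],[0,0,0],8.78],[[0,0,-4],[10,0,0],2],[[0,0,-4],[10,0,0],2]]' >/dev/null; python3 -m crank '[[[0,0,0],[10,0,0],2],[[0,0,0],[10,0,0],2],[[0,0,0],[10,0,0],2],[[0,0,0],[10,0,0],2],[[0,0,0],[10,0,0],2]]'>/dev/null;python3 -m crank '[[[0,0,0],[10,0,0],2],[[0,0,0],[10,0,0],2],[[0,0,0],[0,0,0],2]]'>/dev/null; python3 -c "
from h import *
plan(-33.1,-220,110,-90)
"
```

```text
opt 1 rot(tool,deg) [0.08 0.06 0.01] q6 -0.123
opt -1 rot(tool,deg) [-1.7992e+02 -1.0000e-02  1.0000e-01] q6 -0.123
shift in current tool axes cm [-1.03 -2.6   6.2 ]  in target axes cm [-1.03 -2.59  6.21]
t 11.93 sampler xyz [ -95.2 -194.1   99.7] world [ 550.9 -111.7   99.7] F_s [-0.3  0.3  0.1] w 20.0 jaw axis s [1.    0.001 0.001] toolx [ 0.001 -0.    -1.   ] q [-0.22  0.5   1.85  0.    0.79 -0.12]
```

```bash
python3 -m crank '[[[0,-2.6,2],[0,0,0],2],[[0,0,4.2],[0,0,0],2],[[0,0,0],[0,0,0],2]]'; python3 -c "
from h import *
plan(-33.1,-220,30,-90)
d=get_image('scene'); zoom(d,155,150,230,175,3.4,'pics/s5.png')
d=get_image('top'); zoom(d,210,138,160,120,5,'pics/t5.png')
"
```

```text
t: 12.3
ee_pos: [612.6, -144.4, 99.9]
orientation: [0.075, 1.566, -0.076]
ft_force: [-0.7, -0.1, 1.0]
width: 19.8
opt 1 rot(tool,deg) [0.2  0.21 0.03] q6 -0.154
opt -1 rot(tool,deg) [-1.798e+02 -4.000e-02  3.200e-01] q6 -0.154
shift in current tool axes cm [ 6.99  0.06 -0.28]  in target axes cm [ 6.99  0.05 -0.25]
t 12.3 sampler xyz [ -30.6 -220.5   99.9] world [ 612.6 -144.4   99.9] F_s [-0.6 -0.2  1. ] w 19.8 jaw axis s [1.    0.003 0.004] toolx [ 0.004 -0.001 -1.   ] q [-0.25  0.58  1.69  0.    0.86 -0.15]
```

View pics/s5.png

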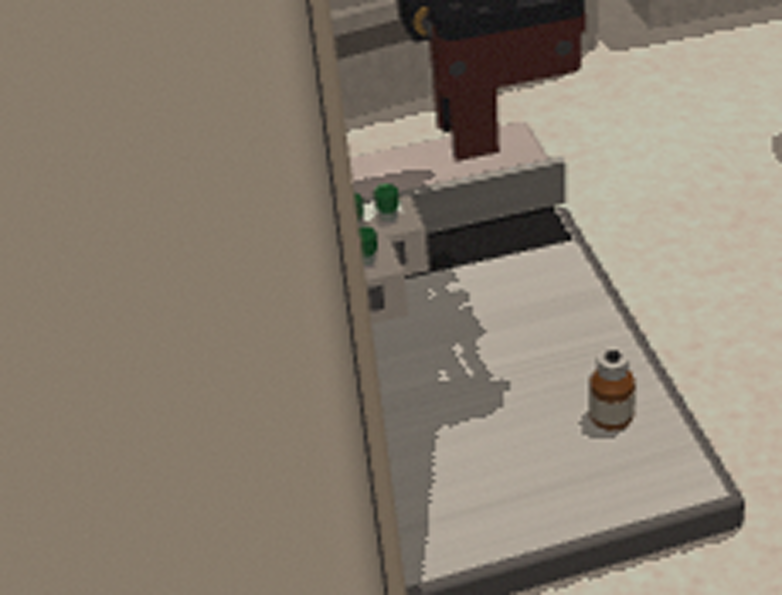

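View pics/t5.png

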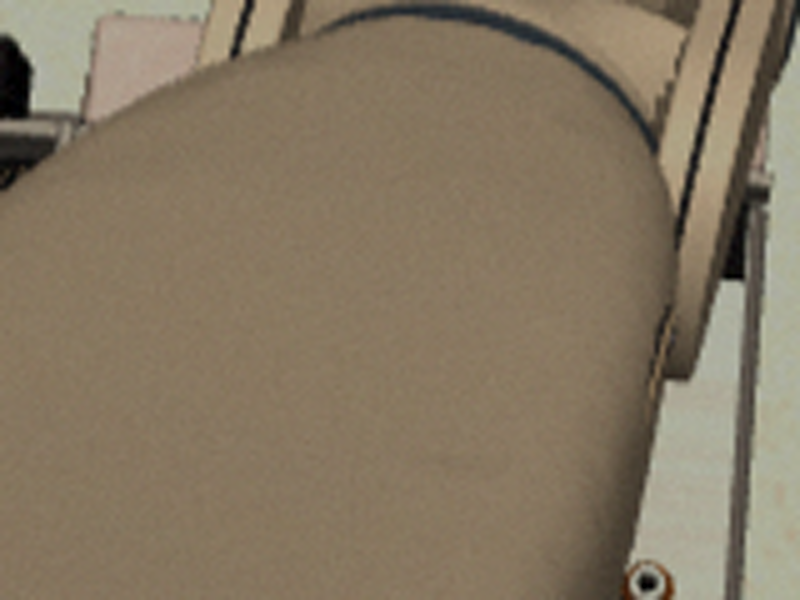

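The scene view shows the two racks touching, with right ends at about (405,285) and (428,240), and the fingers to the right of them. I'll lower the fingers and push left.

```bash
python3 -m crank '[[[2,0,-0.2],[0,0,0],2],[[2.5,0,0],[0,0,0],2],[[2.3,0,0],[0,0,0],2],[[0,0,0],[0,0,0],2]]'; python3 -c "
from h import *
plan(-33.1,-140,30,-90)"
```

```text
t: 12.9
ee_pos: [605.1, -142.7, 29.9]
orientation: [0.078, 1.574, -0.077]
ft_force: [0.7, -0.0, -0.1]
width: 20.0
opt 1 rot(tool,deg) [ 0.09 -0.27 -0.04] q6 -0.152
opt -1 rot(tool,deg) [-1.7991e+02  6.0000e-02 -4.2000e-01] q6 -0.152
shift in current tool axes cm [-0.01  7.96  0.52]  in target axes cm [-0.01  7.96  0.51]
t 12.9 sampler xyz [ -38.2 -219.6   29.9] world [ 605.1 -142.7   29.9] F_s [ 0.7  0.  -0.1] w 20.0 jaw axis s [ 1.     0.002 -0.005] toolx [-0.005  0.001 -1.   ] q [-0.25  0.68  1.72 -0.    0.74 -0.15]
```

```bash
python3 -m crank '[[[0,0.3,0.2],[0,0,0],2],[[0,0,0],[0,0,0],2],[[0,0,0],[0,0,0],2]]'; python3 -c "
from h import *
plan(-33.1,-140,30,-90)"
```

```text
t: 13.28
ee_pos: [610.6, -140.7, 32.4]
orientation: [0.078, 1.568, -0.078]
ft_force: [-0.5, -0.2, -0.1]
width: 19.8
opt 1 rot(tool,deg) [0.02 0.08 0.01] q6 -0.146
opt -1 rot(tool,deg) [-1.7998e+02 -2.0000e-02  1.2000e-01] q6 -0.146
shift in current tool axes cm [ 0.24  7.7  -0.01]  in target axes cm [ 0.24  7.7  -0.02]
t 13.28 sampler xyz [ -32.9 -217.    32.4] world [ 610.6 -140.7   32.4] F_s [-0.4 -0.2 -0.1] w 19.8 jaw axis s [1.    0.    0.001] toolx [ 0.001 -0.    -1.   ] q [-0.25  0.68  1.72 -0.    0.75 -0.15]
```

```bash
python3 -m crank '[[[0.2,0.6,0],[0,0,0],2],[[0,0.6,0],[0,0,0],2],[[0,0.6,0],[0,0,0],2],[[0,0.6,0],[0,0,0],2],[[0,0.6,0],[0,0,0],2]]'; python3 -c "
from h import *
rep()"; python3 -m crank '[[[0,0.6,0],[0,0,0],2],[[0,0.6,0],[0,0,0],2],[[0,0.6,0],[0,0,0],2],[[0,0.5,0],[0,0,0],2],[[0,0,0],[0,0,0],2]]'; python3 -c "
from h import *
rep()
d=get_image('scene'); zoom(d,155,150,230,175,3.4,'pics/s6.png')
"
```

```text
t: 13.9
ee_pos: [613.1, -110.4, 29.5]
orientation: [0.078, 1.57, -0.078]
ft_force: [-0.4, -1.4, -0.3]
width: 20.0
t 13.9 sampler xyz [ -33.5 -186.6   29.5] world [ 613.1 -110.4   29.5] F_s [-0.2 -1.4 -0.3] w 20.0 jaw axis s [ 1.  0. -0.] toolx [-0. -0. -1.] q [-0.2   0.68  1.72 -0.    0.74 -0.1 ]
t: 14.52
ee_pos: [615.5, -87.4, 29.6]
orientation: [0.078, 1.569, -0.078]
ft_force: [-0.2, -0.5, -0.8]
width: 20.2
t 14.53 sampler xyz [ -33.4 -163.6   29.6] world [615.5 -87.4  29.6] F_s [-0.1 -0.5 -0.8] w 20.2 jaw axis s [1. 0. 0.] toolx [ 0.  0. -1.] q [-0.16  0.68  1.73  0.    0.74 -0.06]
```

View pics/s6.png

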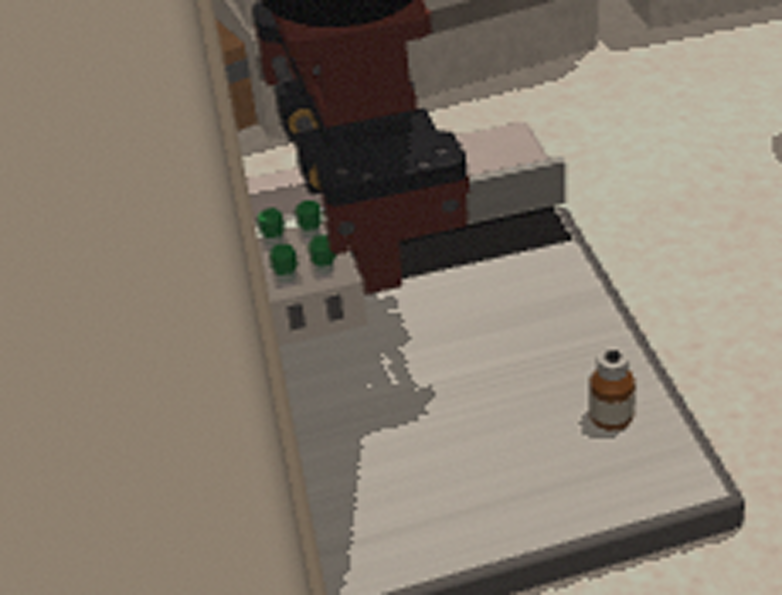

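Both racks are moving together: the caps are side by side at (285,255) and (315,215). I'll keep going.

```bash
python3 -m crank '[[[0,0.5,0],[0,0,0],2],[[0,0.5,0],[0,0,0],2],[[0,0.4,0],[0,0,0],2],[[0,0.3,0],[0,0,0],2],[[0,0,0],[0,0,0],2]]'; for i in 1 2 3 4; do python3 -m crank '[[[0,0.15,0],[0,0,0],2],[[0,0,0],[0,0,0],2]]' >/dev/null;  python3 -c "
from h import *
rep()" | cut -c1-110 ; done
```

```text
t: 15.2
ee_pos: [617.1, -70.6, 29.5]
orientation: [0.079, 1.569, -0.078]
ft_force: [-0.3, -0.8, -0.3]
width: 20.0
t 15.45 sampler xyz [ -33.5 -145.5   29.5] world [617.2 -69.4  29.5] F_s [-0.9 -2.  -0.2] w 20.2 jaw axis s [ 
t 15.7 sampler xyz [ -33.4 -144.    29.5] world [617.3 -68.   29.5] F_s [ 0.1 -1.9  0.5] w 19.7 jaw axis s [ 1
t 15.95 sampler xyz [ -33.5 -142.5   29.5] world [617.5 -66.4  29.5] F_s [-0.1 -1.   0.8] w 20.1 jaw axis s [ 
t 16.2 sampler xyz [ -33.5 -140.9   29.5] world [617.6 -64.9  29.5] F_s [ 0.1 -0.7  0.6] w 20.1 jaw axis s [ 1
```

```bash
for i in 1 2 3 4 5; do python3 -m crank '[[[0,0.1,0],[0,0,0],2],[[0,0,0],[0,0,0],2]]' >/dev/null;  python3 -c "
from h import *
rep()" | cut -c1-110 ; done
```

```text
t 16.45 sampler xyz [ -33.5 -140.    29.5] world [617.7 -64.   29.5] F_s [-0.1 -1.9  0.4] w 20.0 jaw axis s [ 
t 16.7 sampler xyz [ -33.5 -139.5   29.5] world [617.8 -63.4  29.5] F_s [-0.4 -4.2  0.4] w 20.3 jaw axis s [ 1
t 16.95 sampler xyz [ -33.3 -139.4   29.6] world [617.9 -63.4  29.6] F_s [ 0.9 -9.1 -0.2] w 19.9 jaw axis s [1
t 17.2 sampler xyz [ -33.3 -139.4   29.6] world [617.9 -63.3  29.6] F_s [ -0.5 -15.6  -0.2] w 19.9 jaw axis s 
t 17.45 sampler xyz [ -33.3 -139.3   29.6] world [617.9 -63.3  29.6] F_s [ -0.7 -19.6   0.8] w 20.0 jaw axis s
```

```bash
python3 -m crank '[[[0,-0.7,0],[0,0,0],2],[[0,-1,0],[0,0,0],2],[[-3,0,0],[0,0,0],2],[[-4,0,-2],[0,0,0],4],[[0,-3,-5],[0,0,0],8.78]]' >/dev/null; python3 -m crank '[[[0,0,-5],[-10,0,0],8.78],[[0,0,0],[-10,0,0],8.78],[[0,0,0],[-10,0,0],8.78],[[0,0,0],[-10,0,0],8.78],[[0,0,0],[-10,0,0],8.78]]' >/dev/null;python3 -m crank '[[[0,0,0],[-10,0,0],8.78],[[0,0,0],[-10,0,0],8.78],[[0,0,0],[-10,0,0],8.78],[[0,0,0],[-10,0,0],8.78],[[0,0,0],[0,0,0],8.78]]' ; python3 -c "
from h import *
plan(-100,-66,30,0)
d=get_image('scene'); zoom(d,155,150,230,175,3.4,'pics/s7.png')
d=get_image('top'); zoom(d,210,138,160,120,5,'pics/t7.png')
"
```

```text
t: 19.32
ee_pos: [494.2, -94.7, 99.6]
orientation: [-1.134, 1.255, 1.134]
ft_force: [0.2, 0.1, 0.8]
width: 87.9
opt 1 rot(tool,deg) [-0.08  0.02  0.01] q6 -1.683
opt -1 rot(tool,deg) [ 1.7992e+02  2.0000e-02 -3.0000e-02] q6 -1.683
shift in current tool axes cm [ 6.96 -5.32 11.7 ]  in target axes cm [ 6.96 -5.33 11.69]
t 19.32 sampler xyz [-153.3 -182.9   99.6] world [494.2 -94.7  99.6] F_s [0.2 0.2 0.8] w 87.9 jaw axis s [0.001 1.    0.   ] toolx [ 0.  0. -1.] q [-0.21  0.44  1.98  0.    0.73 -1.68]
```

View pics/s7.png

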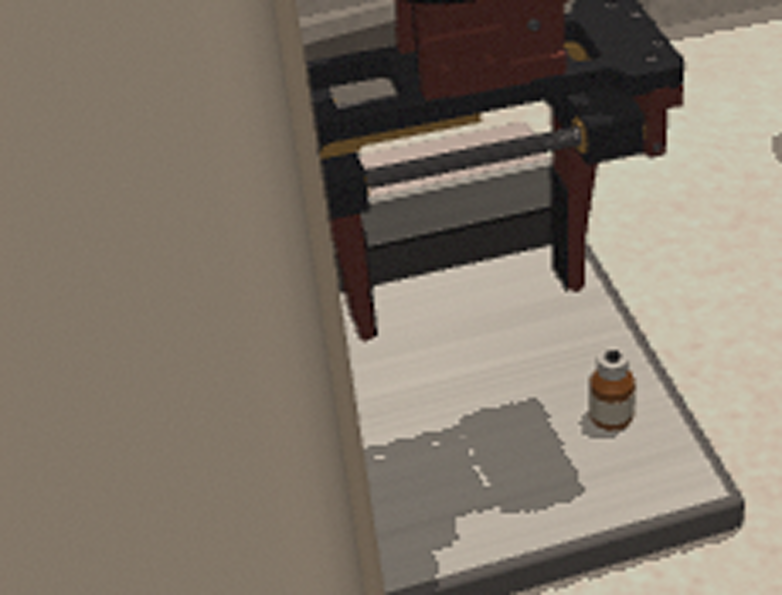

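View pics/t7.png

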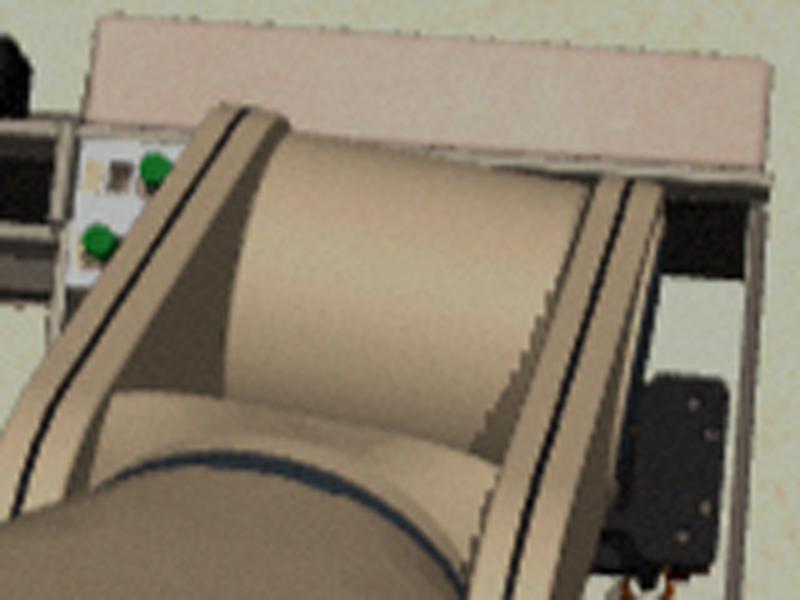

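The top view shows both left ends in the corner, at (80,160) and (75,260). I'll finish with a light press on the front face, fingers 70 mm apart.

```bash
python3 -m crank '[[[0,-1,5],[0,0,0],7],[[0,-2,5],[0,0,0],7],[[0,-1.4,1.3],[0,0,0],7],[[0,0,0],[0,0,0],7],[[0,0,0],[0,0,0],7]]' >/dev/null; python3 -c "
from h import *
plan(-100,-70,30,0)"
```

```text
opt 1 rot(tool,deg) [-0.08 -0.02 -0.08] q6 -1.469
opt -1 rot(tool,deg) [ 1.7992e+02 -1.2000e-01  3.0000e-02] q6 -1.469
shift in current tool axes cm [ 6.92 -1.04  0.12]  in target axes cm [ 6.92 -1.03  0.12]
t 20.05 sampler xyz [-110.3  -71.2   99.2] world [548.1  12.2  99.2] F_s [-0.5  0.5  0.5] w 70.2 jaw axis s [ 0.001  1.    -0.   ] toolx [-0.001 -0.    -1.   ] q [ 0.    0.49  1.88 -0.    0.78 -1.47]
```

```bash
python3 -m crank '[[[2.5,0,0],[0,0,0],7],[[2.5,0,0],[0,0,0],7],[[1.8,0,0],[0,0,0],7],[[0,0,0],[0,0,0],7],[[0,0,0],[0,0,0],7]]' >/dev/null; python3 -c "
from h import *
rep()" | cut -c1-110
python3 -m crank '[[[0,-0.7,0],[0,0,0],7],[[0,-0.7,0],[0,0,0],7],[[0,-0.7,0],[0,0,0],7],[[0,-0.6,0],[0,0,0],7],[[0,0,0],[0,0,0],7]]' >/dev/null; python3 -c "
from h import *
rep()" | cut -c1-110
```

```text
t 20.68 sampler xyz [-109.1  -70.4   32. ] world [549.4  12.8  32. ] F_s [0.3 0.4 0.9] w 69.8 jaw axis s [0.00
t 21.3 sampler xyz [-81.8 -70.   31.6] world [576.6  10.5  31.6] F_s [-0.4  0.5  0.7] w 69.8 jaw axis s [-0.
```

```bash
for i in 1 2 3 4 5; do python3 -m crank '[[[0,-0.2,0],[0,0,0],7],[[0,0,0],[0,0,0],7]]' >/dev/null;  python3 -c "
from h import *
rep()" | cut -c1-120 ; done
```

```text
t 21.55 sampler xyz [-80.5 -70.1  31.5] world [577.9  10.3  31.5] F_s [-0.6  0.1  0.4] w 70.0 jaw axis s [-0.  1. -0.] t
t 21.8 sampler xyz [-78.3 -70.1  31.6] world [580.1  10.1  31.6] F_s [ 0.4  0.5 -0.4] w 69.8 jaw axis s [-0.  1.  0.] to
t 22.05 sampler xyz [-76.2 -70.1  31.6] world [582.2   9.9  31.6] F_s [ 0.3 -0.5  0.6] w 69.9 jaw axis s [-0.  1.  0.] t
t 22.3 sampler xyz [-75.3 -70.1  31.4] world [583.1   9.7  31.4] F_s [-3.6 -0.1  4.1] w 70.2 jaw axis s [-0.  1. -0.] to
t 22.55 sampler xyz [-75.3 -70.2  31.2] world [583.1   9.7  31.2] F_s [-10.3   0.4   8.6] w 69.9 jaw axis s [-0.001  1.
```

```bash
python3 -m crank '[[[0,0.7,0],[0,0,0],7],[[0,1,0],[0,0,0],7],[[-4,1,0],[0,0,0],7],[[-5,1,0],[0,0,0],7],[[-5,5,0],[0,0,0],7]]' >/dev/null; python3 -m crank '[[[-2,6,0],[0,0,0],7],[[0,6,0],[0,0,0],7],[[0,6,0],[0,0,0],7],[[0,4,4],[0,0,0],7],[[0,2,6],[0,0,0],7]]'; python3 -m crank '[[[0,1.5,6],[0,0,0],7],[[0,1.5,6],[0,0,0],7],[[0,1.5,6],[0,0,0],7],[[0,1.5,6],[0,0,0],7],[[0,1.5,6],[0,0,0],7]]'; python3 -m crank '[[[0,1,6],[5,0,0],7],[[0,0,6],[5,0,0],7],[[0,0,0],[0,0,0],7],[[0,0,0],[0,0,0],7]]'; python3 -c "
from h import *
rep()
d=get_image('scene'); zoom(d,155,180,230,175,3.4,'pics/s8.png')
d=get_image('top'); zoom(d,210,138,160,120,5,'pics/t8.png'); cv2.imwrite('pics/top8.png',d['pixels'][:,:,::-1])
"
```

```text
t: 23.8
ee_pos: [275.3, 140.1, 185.7]
orientation: [-1.133, 1.255, 1.132]
ft_force: [2.3, 0.2, 0.7]
width: 70.3
t: 24.42
ee_pos: [231.6, 448.3, 185.5]
orientation: [-1.135, 1.253, 1.136]
ft_force: [0.7, -0.1, -0.5]
width: 70.2
t: 24.92
ee_pos: [239.3, 564.7, 184.8]
orientation: [-1.006, 1.328, 1.005]
ft_force: [-0.4, -0.3, -0.0]
width: 70.2
t 24.93 sampler xyz [-472.8  447.8  184.8] world [239.3 564.7 184.8] F_s [-0.4 -0.3 -0. ] w 70.2 jaw axis s [ 0.173  0.985 -0.002] toolx [-0.001 -0.002 -1.   ] q [ 1.15  0.45  1.68 -0.    1.01 -0.15]
```

View pics/s8.png

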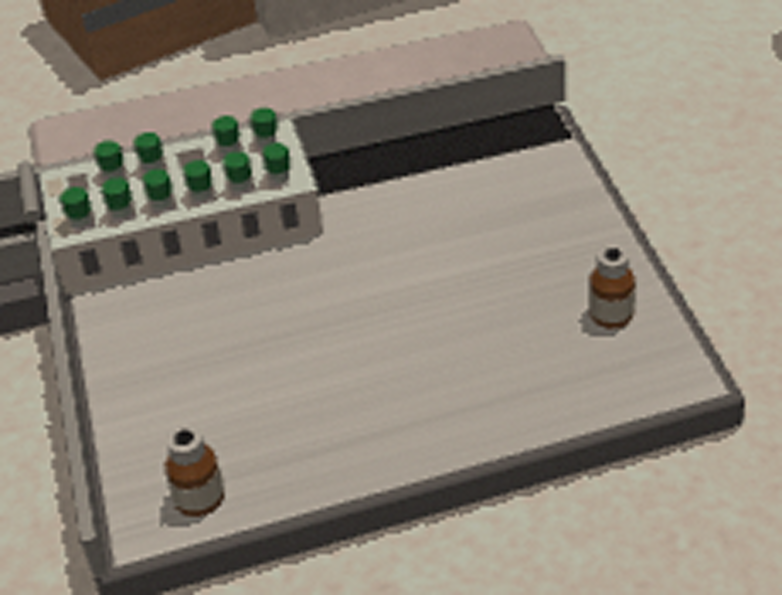

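View pics/t8.png

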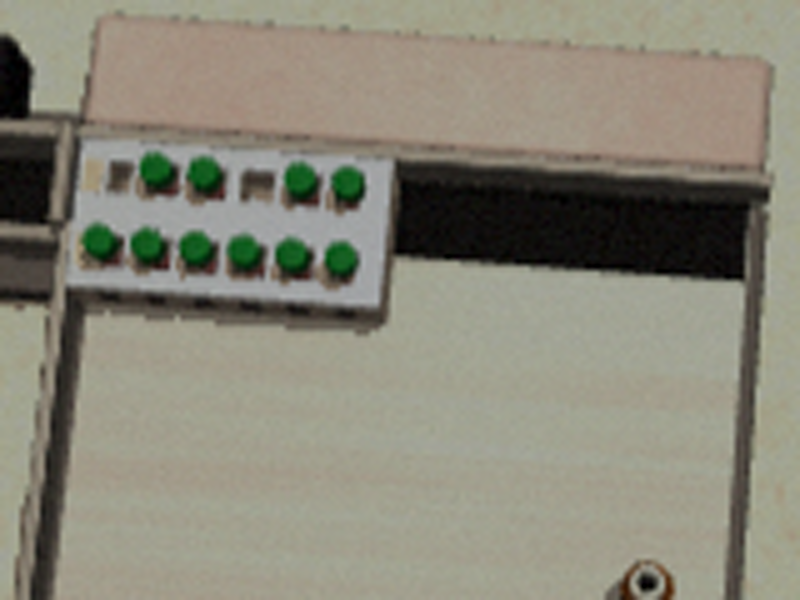

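Both views show the racks flush with the fence, each other and the guide. In the scene crop the vial caps are still at (612,253) and (185,437), as at the start. Handing in.

```bash
python3 -c "
from h import *
d=get_image('top')
T=lambda a,b:Rs.T@(ray(d,210+a/5-.4,138+b/5-.4,50)-O)
P=[T(*p) for p in [(80,140),(393,158),(380,308),(67,287)]]
print(np.round(P,1).tolist(), np.mean(P,0).round(1))
print(close_job())"
```

```text
[[-0.8, 5.9, 50.0], [1.5, -126.4, 50.0], [-63.2, -127.3, 50.0], [-64.5, 3.7, 50.0]] [-31.8 -61.   50. ]
the job is handed in; nothing more can be done
None
```

I pushed both racks into the corner and handed the job in at about 25 s. I saw no failed check, but no verdict was reported. rack_b is flat against the rear fence and rack_a is flat against it. Both were then pushed left together to the end guide, with a last light press from the front.

- **Fence side:** the fingers met a firm stop at x = −43.1 mm for rack_b. They stopped at x = −75.1 and again at −75.3 mm for rack_a, which matches the 32 mm rack width.
- **Guide side:** the left push stopped firmly, with the force rising to about 20 N.
- **Last pictures:** both racks are upright, parallel and closed up. Both vials are where they started. I did not re-measure the empty rack, bottle or pipette, but the arm never went near them.
- **Disagreement:** my last pixel measurement put the middle of the pair at x = −31.8, y = −61 mm, against an ideal of −32 and −66 mm. The force stop also came about 2.5 mm further left than I had predicted. I put the y offset down to an error of a few mm in my estimate of the guide's position, because the racks look flush with the guide in both views.

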